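Close up the terminal box of the injector test rig

ROBOT

A 6-joint arm with a two-finger parallel gripper is mounted at the origin on the work surface. World frame = base frame: x ahead of the robot, y to its left, z up, the work surface at z = 0. Lengths are in m, angles in rad, forces in N, time in s.
With the tool pointing down it reaches from about 0.275 to 0.85 m from the base axis. Payload 19 kg.
Tool frame: the origin (TCP) lies between the finger pads; the fingertips stand 11 mm ahead of it and the grasp point (between the pads) lies 8 mm behind it; z points along the fingers, y is the line along which they close (so a half turn about z gives the same grasp; the last joint's range is limited). The gripper opens to 85 mm and grips with 20 to 120 N. Pads are 22 mm wide; open, the fingers measure 114 mm over their backs; the gripper's body (76 mm by 85 mm) begins 54 mm behind the grasp point. The pads swing forward as they close: fully open they stand 13 mm farther back than shut.
Start: joints at [-1.468, 0.15, 1.437, -0, 1.554, -0.134], TCP at [0.135, -0.559, 0.242] pointing down, gripper open.
Joint ranges: [-2.8, 2.8], [-0.68, 2.1], [0.12, 2.68], [-1.39, 4.53], [0.16, 2.79], [-2.81, 2.81]. Speed limits (rad/s): [1.89, 1.89, 2.22, 3.01, 3.01, 3.01].

INTERFACE

Orientations are given as a rotation vector (axis times angle).
In Python, from plant import ctrl, camrig, probe_bus, close_job gives the robot as it stands (ctrl), with the cameras (camrig), the readings (probe_bus) and the job as plain functions.
- The arm moves only by the tool shift_gripper, called after "Call:" by a JSON object that holds its "api" and its "payload". Schema: {"type":"object","properties":{"plan":{"type":"array","items":{"type":"array","prefixItems":[{"type":"array","items":{"type":"number"},"minItems":3,"maxItems":3},{"type":"array","items":{"type":"number"},"minItems":3,"maxItems":3},{"type":"number"}],"minItems":3,"maxItems":3},"minItems":1,"maxItems":8},"only":{"type":"string"},"quiet":{"type":"boolean"},"lines":{"type":"string"}},"required":["plan"],"additionalProperties":false}. plan is a list of rows, 1 to 8 of them, each written [[rx, ry, rz], [dx, dy, dz], opening]: a rotation vector rx, ry, rz in parts of the range, where 1.0 means pi rad, then dx, dy, dz in parts of the range, where 1.0 means 100 cm, then the finger opening in m; each row is the pose to reach, as a shift and turn from the pose commanded when the call began, along the tool's axes at that moment; what a row does not reach only later rows make up. A row lasts 1/8 s, in which the tool goes at most 0.0625 m and 0.188 rad, less where a joint would pass 70% of its speed; a pose out of reach is approached as far as the arm can. The fingers move at their own pace and stop on an object; the grip force is fixed at half the most. Time passes only in rows, so rows that do not move let the fingers close. The tool returns the time, the measured TCP pose, the force, the opening and the grip force at its end. only (a regular expression) keeps the lines of the reply that match it, lines (a string "A,B") keeps lines A to B, and quiet returns only ok. Shift and turn numbers lie between -1 and 1, and a call with a number outside is refused. Input that does not fit is refused with a message, and nothing moves.
- probe_bus.observe(): the state, without advancing time (a new reading comes with each control period).
- camrig.grab_frame(name): name is "side" or "top"; returns the picture (384x512x3 uint8, red, green, blue); there is no depth.
- camrig.camera_model(name): a dict with "intrinsics" (3x3 intrinsics, pixels), "origin" and "rotation" of the camera in the world. Camera axes: x right, y down, z forward; pixel columns grow to the right and rows downward; lengths in m; the calibration is good to about 2 mm. A picture is of the moment at which its call begins. camera_model takes no time and is no camera call.
- close_job(): hands the job in; it is judged then, once.
The state is a dict: "time": time; "joints": joint angles; "qd": joint speeds; "joint_torque": joint torques, N m; "position": TCP position; "eef_rot": TCP orientation; "force": force on the tool from outside, world axes, zero at the start; "moment": the same for the moment, N m; "gripper_width": finger opening in m; "grip_force": force on a finger pad.
Only numpy, scipy, OpenCV 4.12 (cv2) and the standard library are available. Lean on these libraries where they do the work, as an engineer would, in place of code of your own. Each camera call takes 0.05 s, during which the arm holds its last target. There are 200 camera calls.

TASK

Two plug-in relays stand proud inside the open terminal box: first push each one fully home. Then set the red cover squarely on the box and press it straight down until both spring catches snap over its ends and it sits flush all round. Finish while still holding it down with the fingers, pressing with about 15 newtons and not letting go, and leave the gauge, the screwdriver and the steel ring where they are.

Things in the scene. Friction and masses are not known exactly. Their poses are not given: they have to be found in the camera images.
- box: Grey open-topped terminal box, fixed. Origin: centre of its underside, z up. Walls 130 (x) by 90 (y) mm outside, 6 mm thick: opening 118 by 78 mm; rim 60 mm above the origin. Base flange 204 by 90 mm, 6 mm thick. A spring catch stands at each end (+x, -x): a dark steel block, x from 79 to 93 mm, 50 mm wide, top at 77 mm, with a brass roller on its inner side.
- roller_far (a point): Centre of the brass roller at the box's +x end (68 mm from its centre, 71.5 mm above its origin), along the box's y, radius 4 mm, 44 mm long, low friction. It yields outwards up to 7 mm against a spring of 4.5 N/mm. Pressing the cover down between both rollers takes about 10 to 20 N in all; once past, they spring back over its beads and the force drops suddenly.
- roller_near (a point): Centre of the like roller at the box's -x end (x = -68 mm, 71.5 mm above the box's origin).
- cover: Loose red cover, about 150 g, lying right way up. Origin: centre of its underside, z up. From below: black plug frame 115 (x) by 75 (y) mm outside, 16 mm high, rounded foot, enters the box opening; red plate 124 (x) by 90 (y) mm, from 16 to 24 mm; grip rib on top. A bead (radius 4 mm) along each end reaches x = +-67 mm, 20 mm above the origin. Fits either way round.
- cover_rib (a point): Centre of the top of the cover's black grip rib, 50 mm above the cover's origin. The rib is 60 mm long (cover's x), 20 mm thick (y), 26 mm high. Set down unpressed, the cover rests on the rollers with its plate about 14 mm above the rim. Snapped in and flush, the plate lies on the rim, the cover's origin is 44 mm and this point 94 mm above the origin of the box.
- relay_blue (a joint): Travel of the blue relay, straight down into its socket: 0 = 8 mm proud, 0.008 m = fully home (hard stop). Starts between 0 and 0.003. It resists with about 5 N of friction and stays where it is left.
- relay_blue_top (a point): Centre of the flat top (36 by 46 mm) of the blue relay, in the +x half of the box (26 mm from its centre). Fully home, the top is 42 mm above the origin of the box, that is 18 mm below the rim.
- relay_yellow (a joint): Travel of the yellow relay, as for the blue one: 0 = 8 mm proud, 0.008 m = fully home. Starts between 0 and 0.003. About 5 N of friction.
- relay_yellow_top (a point): Centre of the flat top (36 by 46 mm) of the yellow relay, in the -x half of the box (26 mm from its centre). Fully home, 42 mm above the origin of the box.
- adaptor: Loose dark steel ring, 44 mm across, 24 mm high, standing on the bench between the work places; origin centre of its underside. To be left alone.
- screwdriver: Loose screwdriver with a blue handle lying on the bench at the far side. To be left alone.
- gauge: Loose dial gauge lying face up, 56 mm across, 17 mm high, with a stem 45 mm long; origin centre of its underside. To be left alone.

How it is judged:
On the way:
1. both relays pushed home (7 of 8 mm or more) while the cover is still off the box (value of joint each of relay_blue, relay_yellow above 0.007 m and horizontal distance between cover and box above 0.1 m), for 0.1 s.
At the end, for the whole second after the job is handed in: Both relays home (7 of 8 mm or more); the cover snapped in: within 2 mm of flush, 5 mm of centre, 0.06 rad of the box's direction, tilt under 0.03 rad; fingers still on it, pressing it onto the box with 7 to 45 N through the last second (value of joint each of relay_blue, relay_yellow above 0.007 m and z of cover in the frame of box between 0.041 and 0.046 m and horizontal distance between cover and box below 0.005 m and angle between the x axis of cover and the x axis of box, either way round below 0.06 rad and angle between cover's own z axis and vertical below 0.03 rad and contact force between cover and box between 7 and 45 N and contact force between the fingers and cover above 5 N and linear speed of cover below 0.02 m/s); the arm keeps its last pose, push and grip.
It fails at once if the gauge, the screwdriver or the ring moved by more than 25 mm (distance of any of gauge, screwdriver, adaptor from where it was at the start of the episode above 0.025 m).
It also fails if it takes over 64 s, if anything falls off the work surface, if the arm or the gripper's body presses on something with over 40 N, if the wrist force passes 120 N, or if a joint passes its speed limit or range.

## Working session

There is one attempt and no reset: what is moved stays moved. The work goes in short steps, Python scripts to look and compute and a tool call to move; the robot and the scene stay as the last step left them, time stands still between calls to the robot, and variables do not carry over. Pictures are saved under pics/ and viewed, at most 10 in all, crops included, and the job is handed in when it is done.

```bash
ls; mkdir -p pics; python3 - <<'E'
from plant import ctrl, camrig, probe_bus, close_job
import cv2
o=probe_bus.observe(); print(o)
for n in("side","top"):
    print(camrig.camera_model(n)); cv2.imwrite(f"pics/{n}0.png",cv2.resize(camrig.grab_frame(n)[:,:,::-1],(800,600),interpolation=cv2.INTER_CUBIC))
E
```

```text
pics
plant.py
{'time': 0.0, 'joints': array([-1.46800026e+00,  1.50937782e-01,  1.43799757e+00, -1.47643345e-05,
        1.55379857e+00, -1.34046121e-01]), 'qd': array([-1.89829311e-03,  4.80213931e-04,  2.14912411e-05, -1.18256155e-04,
       -5.69659065e-04,  4.52203670e-04]), 'joint_torque': array([-9.13590229e-04, -7.13068056e+01, -5.70867670e+01, -2.13189928e-04,
        9.38322279e-03,  3.71234273e-05]), 'position': array([ 0.13484173, -0.55873356,  0.24171957]), 'eef_rot': array([-3.11845682e+00, -3.71027480e-01, -4.82281532e-06]), 'force': array([0.04947989, 0.0127147 , 0.05946719]), 'moment': array([ 0.04471658, -0.00838295,  0.03529123]), 'grip_force': 0.0, 'gripper_width': 0.08538058820729663}
{'intrinsics': array([[350.33683491,   0.        , 253.19318165],
       [  0.        , 350.33683491, 192.79876476],
       [  0.        ,   0.        ,   1.        ]]), 'origin': array([ 0.27633923, -0.46248915,  0.60353351]), 'rotation': array([-2.2168771 ,  0.72034422, -0.31047854])}
{'intrinsics': array([[352.60652286,   0.        , 261.91593852],
       [  0.        , 352.60652286, 196.99611172],
       [  0.        ,   0.        ,   1.        ]]), 'origin': array([ 0.48809008, -0.02170774,  0.82133533]), 'rotation': array([-2.12548002,  2.11981752, -0.11756598])}
```

View pics/side0.png

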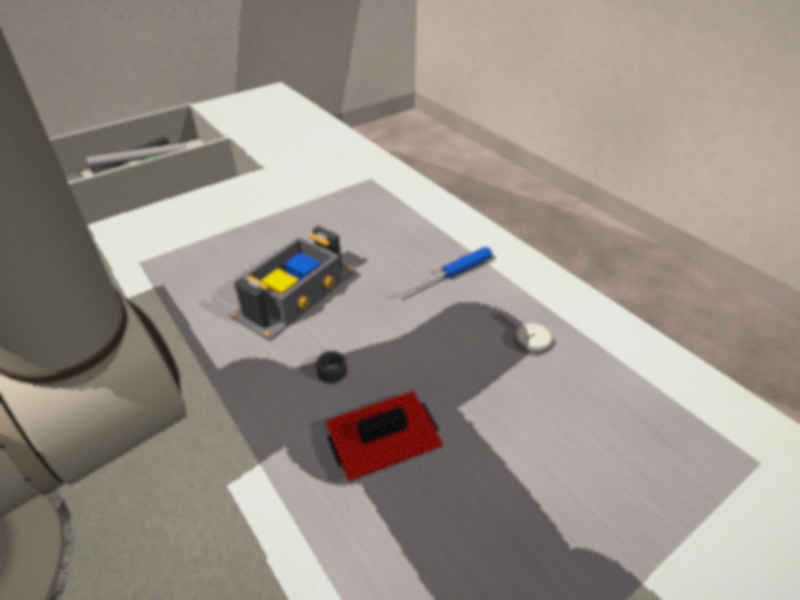

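View pics/top0.png

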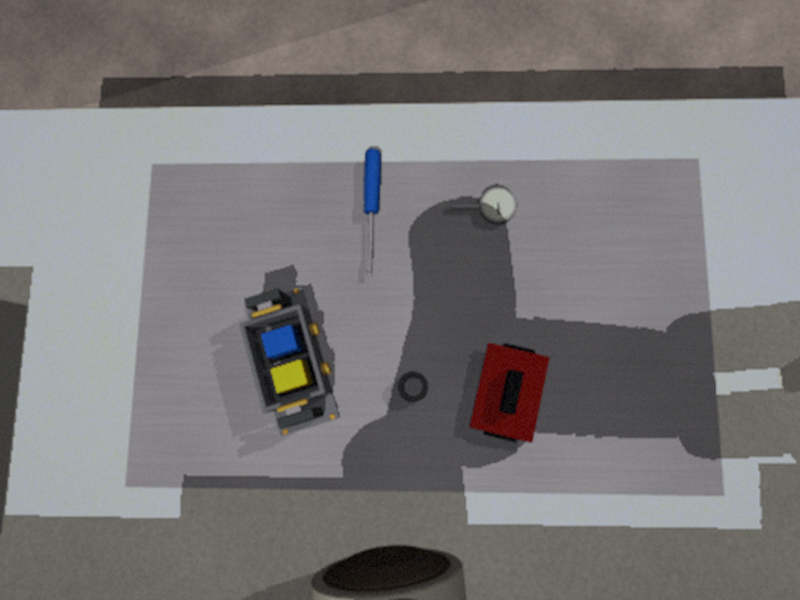

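Side view: box at about (290,285), cover (383,437), ring (332,367). Top view: box centre (285,360), cover (510,392), ring (413,386), gauge (497,205), screwdriver (372,210). Next, enlarged crops.

```bash
python3 - <<'E'
from plant import ctrl, camrig, probe_bus, close_job
import cv2,numpy as np
t=camrig.grab_frame("top")[:,:,::-1]; s=camrig.grab_frame("side")[:,:,::-1]
z=lambda i,x,y,w,h,k:cv2.resize(i[y:y+h,x:x+w],None,fx=k,fy=k,interpolation=cv2.INTER_CUBIC)
cv2.imwrite("pics/tc.png",np.hstack([z(t,146,165,80,120,5),z(t,286,190,80,120,5)]))
cv2.imwrite("pics/sc.png",np.hstack([z(s,142,135,80,100,5),z(s,203,235,80,100,5)]))
E
```

```text
(no output)
```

View pics/tc.png

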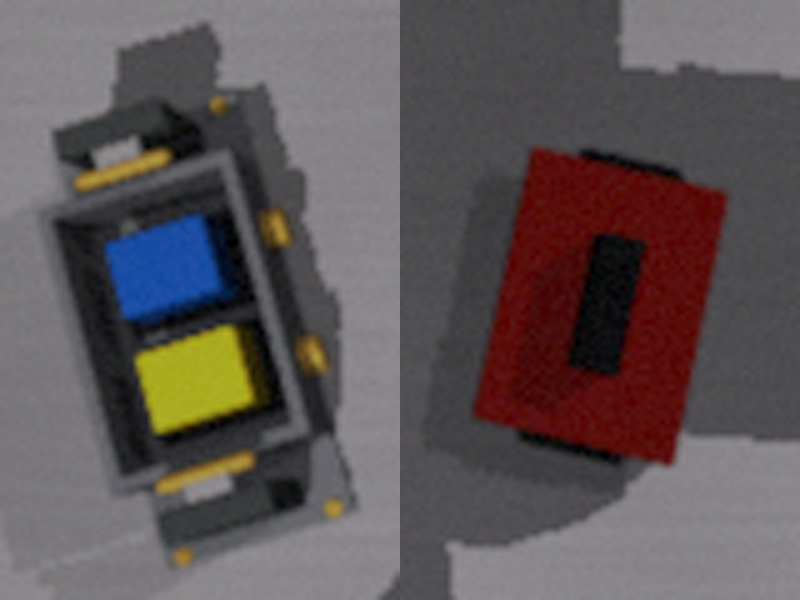

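View pics/sc.png

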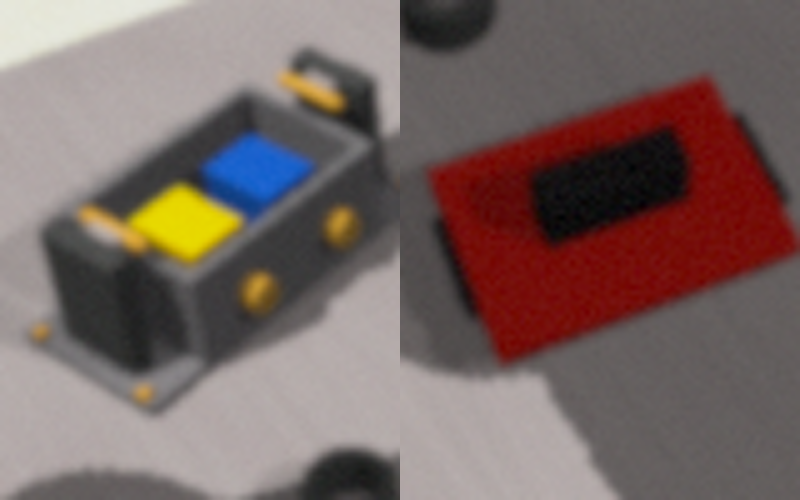

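```bash
cat > h.py <<'E'
import numpy as np
from plant import ctrl, camrig, probe_bus, close_job
from scipy.spatial.transform import Rotation as R
from scipy.optimize import least_squares
def cam(n):
    m=camrig.camera_model(n); r=m["rotation"]; return m["intrinsics"],m["origin"],R.from_rotvec(r).as_matrix()
C={n:cam(n) for n in("top","side")}
def proj(n,P):
    K,o,M=C[n]; q=(np.asarray(P)-o)@M@K.T; return q[:,:2]/q[:,2:]
def fit(obs,x0,free_z=True):
    # obs: list (cam, local pt, px)
    def f(p,red=True):
        out=[]
        for n,l,px in obs:
            P=R.from_euler('z',p[3]).apply(l)+p[:3]
            out.append(proj(n,[P])[0]-px)
        return np.array(out).ravel()
    g=(lambda p:f(p)) if free_z else (lambda p:f(np.r_[p[:2],0,p[2]]))
    r=least_squares(g,x0 if free_z else np.delete(x0,2),loss='soft_l1'); return r.x,r.fun.reshape(-1,2)
E
python3 - <<'E'
from h import *
c=lambda n,x0,y0,L:[(n,np.array(l)/1e3,np.array([x0+(a+.5)/5-.5,y0+(b+.5)/5-.5])) for l,(a,b) in L]
box=[((65,45,60),(40,207)),((65,-45,60),(232,152)),((-65,-45,60),(312,440)),((-65,45,60),(115,495)),
 ((68,22,75.5),(80,184)),((68,-22,75.5),(168,158)),((-68,22,75.5),(162,488)),((-68,-22,75.5),(252,461))]
boxs=[((65,45,60),(247,87)),((65,-45,60),(383,145)),((-65,-45,60),(192,275)),((68,22,74),(283,76)),((68,-22,74),(342,106)),((-68,22,74),(82,212)),((-68,-22,74),(145,247))]
cov=[((62,45,24),(130,149)),((62,-45,24),(327,193)),((-62,-45,24),(273,465)),((-62,45,24),(74,417)),
 ((30,10,50),(197,235)),((30,-10,50),(243,240)),((-30,-10,50),(213,375)),((-30,10,50),(168,368))]
covs=[((-62,45,24),(30,170)),((62,45,24),(310,75)),((62,-45,24),(398,250)),((-62,-45,24),(100,362))]
for nm,t,s,x0 in(("box",c("top",146,165,box),c("side",142,135,boxs),[.5,.2,0,.3]),("cover",c("top",286,190,cov),c("side",203,235,covs),[.45,-.2,0,-.2])):
    for k,o in(("top",t),("side",s),("both",t+s)):
        for fz in(0,1):
            p,r=fit(o,np.array(x0),fz); print(nm,k,p.round(4),abs(r).max(0).round(2),np.sqrt((r**2).mean()).round(2))
E
```

```text
box top [0.5346 0.1877 0.299 ] [1.36 0.75] 0.66
box top [ 0.535   0.1894 -0.0063  0.2996] [1.31 0.95] 0.63
box side [0.5369 0.1877 0.3026] [1.24 2.02] 0.7
box side [ 0.5374  0.1888 -0.0009  0.3022] [1.29 1.97] 0.69
box both [0.5355 0.1875 0.302 ] [1.66 2.31] 0.78
box both [0.5354 0.1872 0.0007 0.3018] [1.64 2.19] 0.77
cover top [ 0.4905 -0.1296 -0.2239] [0.83 0.92] 0.5
cover top [ 0.4904 -0.1316 -0.0138 -0.2229] [0.59 0.63] 0.38
cover side [ 0.4916 -0.132  -0.2375] [1.67 0.3 ] 0.72
cover side [ 0.4958 -0.125  -0.0123 -0.2401] [0.71 0.74] 0.46
cover both [ 0.4908 -0.1303 -0.2295] [1.84 1.07] 0.71
cover both [ 0.4911 -0.1301 -0.0025 -0.2308] [1.62 1.17] 0.64
```

```bash
cat >> h.py <<'E'
BOX=np.array([.5355,.1877,0]);BY=.301;COV=np.array([.4907,-.130,0]);CY=-.227
bx=lambda x,y,z:(R.from_euler('z',BY).apply([x,y,z])+BOX)
def delta(P,yaw):
    o=probe_bus.observe(); Rc=R.from_rotvec(o["eef_rot"]); Rt=R.from_euler('z',yaw)*R.from_euler('x',np.pi)
    print((Rc.inv()*Rt).as_rotvec().round(3),Rc.inv().apply(np.array(P)-o["position"]).round(4),'F',o["force"].round(1),'t',o["time"],'TCP',o["position"].round(4))
E
python3 -c "
from h import *
print(bx(.026,0,0),bx(-.026,0,0))
delta(bx(.026,0,.085),BY)"
```

```text
[0.56033105 0.19540836 0.        ] [0.51066895 0.17999164 0.        ]
[-0.001 -0.    -0.064] [ 0.5905 -0.6333  0.1574] F [ 0.2  0.7 -0.6] t 0.2 TCP [ 0.1348 -0.5588  0.2419]
```

The rows are not in the units I measure in: turns go in shares of pi rad. I convert before sending: -0.064 rad / 3.1416 = -0.0204.

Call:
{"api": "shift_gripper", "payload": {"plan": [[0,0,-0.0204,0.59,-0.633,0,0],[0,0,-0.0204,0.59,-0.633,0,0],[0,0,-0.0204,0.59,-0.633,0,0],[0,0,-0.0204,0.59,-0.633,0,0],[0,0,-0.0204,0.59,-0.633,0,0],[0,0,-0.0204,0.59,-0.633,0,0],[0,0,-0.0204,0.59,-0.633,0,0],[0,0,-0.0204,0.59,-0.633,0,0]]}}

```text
refused: plan[0]: [0, 0, -0.0204, 0.59, -0.633, 0, 0] is too long (schema: maxItems 3). Nothing was moved.
```

Wrong form. The message asks for rows with the three-number parts in brackets of their own, so I'll send the same numbers that way.

Call:
{"api": "shift_gripper", "payload": {"plan": [[[0,0,-0.0204],[0.59,-0.633,0],0],[[0,0,-0.0204],[0.59,-0.633,0],0],[[0,0,-0.0204],[0.59,-0.633,0],0],[[0,0,-0.0204],[0.59,-0.633,0],0],[[0,0,-0.0204],[0.59,-0.633,0],0],[[0,0,-0.0204],[0.59,-0.633,0],0],[[0,0,-0.0204],[0.59,-0.633,0],0],[[0,0,-0.0204],[0.59,-0.633,0],0]]}}

```text
time: 1.2
position: [0.381, -0.1215, 0.2425]
eef_rot: [3.106, 0.47, 0.001]
force: [1.8, -0.3, -0.3]
gripper_width: -0.0002
grip_force: 0.0
```

```bash
python3 -c "
from h import *
delta(bx(.026,0,.085),BY)"
```

```text
[ 0.001 -0.001 -0.   ] [ 0.265  -0.2497  0.1576] F [ 1.8 -0.3 -0.3] t 1.2 TCP [ 0.381  -0.1215  0.2425]
```

Call:
{"api": "shift_gripper", "payload": {"plan": [[[0,0,0],[0.265,-0.25,0.05],0],[[0,0,0],[0.265,-0.25,0.05],0],[[0,0,0],[0.265,-0.25,0.05],0],[[0,0,0],[0.265,-0.25,0.05],0],[[0,0,0],[0.265,-0.25,0.05],0],[[0,0,0],[0.265,-0.25,0.05],0],[[0,0,0],[0.265,-0.25,0.05],0],[[0,0,0],[0.265,-0.25,0.05],0]]}}

```text
time: 2.2
position: [0.5592, 0.1936, 0.1921]
eef_rot: [3.106, 0.471, -0.001]
force: [0.0, -0.2, 0.6]
gripper_width: 0.0001
grip_force: 0.0
```

```bash
python3 -c "
from h import *
delta(bx(.026,0,.085),BY)"
```

```text
[0.    0.001 0.   ] [ 0.0017 -0.0014  0.1071] F [ 0.  -0.2  0.6] t 2.2 TCP [0.5592 0.1936 0.1921]
```

Down to about 16 mm above, then press stepwise (home at TCP z = 0.053).

Call:
{"api": "shift_gripper", "payload": {"plan": [[[0,0,0],[0.002,-0.001,0.06],0],[[0,0,0],[0.002,-0.001,0.112],0],[[0,0,0],[0.002,-0.001,0.122],0],[[0,0,0],[0.002,-0.001,0.129],0],[[0,0,0],[0.002,-0.001,0.132],0],[[0,0,0],[0.002,-0.001,0.135],0],[[0,0,0],[0.002,-0.001,0.137],0],[[0,0,0],[0.002,-0.001,0.138],0]]}}

```text
time: 3.2
position: [0.5616, 0.1955, 0.0549]
eef_rot: [-3.106, -0.471, -0.002]
force: [3.1, -0.3, 4.6]
gripper_width: 0.0001
grip_force: 2.3
```

```bash
python3 -c "
from h import *
delta(bx(.026,0,.053),BY)"
```

```text
[ 0.    -0.001 -0.   ] [-0.0013 -0.0003  0.0019] F [ 3.1 -0.3  4.6] t 3.2 TCP [0.5616 0.1955 0.0549]
```

Call:
{"api": "shift_gripper", "payload": {"plan": [[[0,0,0],[0,0,0.001],0],[[0,0,0],[0,0,0.002],0],[[0,0,0],[0,0,0.003],0],[[0,0,0],[0,0,0.003],0]]}}

```text
time: 3.7
position: [0.5614, 0.1956, 0.0528]
eef_rot: [-3.106, -0.471, -0.002]
force: [-3.6, -2.7, 23.5]
gripper_width: -0.0004
grip_force: 11.9
```

```bash
python3 -c "
from h import *
delta(bx(.026,0,.053),BY)"
```

```text
[ 0.    -0.001 -0.   ] [-0.0011 -0.0002 -0.0002] F [-3.6 -2.7 23.5] t 3.7 TCP [0.5614 0.1956 0.0528]
```

Call:
{"api": "shift_gripper", "payload": {"plan": [[[0,0,0],[0,0,-0.03],0],[[0,0,0],[-0.053,0,-0.03],0],[[0,0,0],[-0.053,0,-0.03],0],[[0,0,0],[-0.053,0,-0.012],0],[[0,0,0],[-0.053,0,-0.006],0],[[0,0,0],[-0.053,0,-0.003],0],[[0,0,0],[-0.053,0,-0.001],0],[[0,0,0],[-0.053,0,0],0]]}}

```text
time: 4.7
position: [0.5106, 0.1798, 0.0527]
eef_rot: [-3.106, -0.471, 0.0]
force: [-17.2, -4.2, 39.4]
gripper_width: 0.0002
grip_force: 19.5
```

```bash
python3 -c "
from h import *
delta(bx(-.026,0,.053),BY)"
```

```text
[-0.  0. -0.] [ 0.0001 -0.0001 -0.0003] F [-17.2  -4.2  39.4] t 4.7 TCP [0.5106 0.1798 0.0527]
```

Call:
{"api": "shift_gripper", "payload": {"plan": [[[0,0,0],[0,0,-0.06],0],[[0,0,0],[0,0,-0.12],0],[[0,0,0],[0,0,-0.12],0],[[0,0,0],[0,0,-0.12],0]]}}

```text
time: 5.2
position: [0.5104, 0.1797, 0.1709]
eef_rot: [-3.106, -0.471, 0.001]
force: [0.0, -0.0, -0.8]
gripper_width: -0.0001
grip_force: 0.0
```

```bash
python3 -c "
from h import *
delta([*COV[:2],.12],CY)"
```

```text
[-0.     0.     0.528] [-0.1106  0.29    0.0509] F [ 0.  -0.  -0.8] t 5.2 TCP [0.5104 0.1797 0.1709]
```

In the tool's units: 0.528 rad / 3.1416 = 0.1681.

Call:
{"api": "shift_gripper", "payload": {"plan": [[[0,0,0.0598],[-0.11,0.29,0],0.05],[[0,0,0.1197],[-0.11,0.29,0],0.05],[[0,0,0.1681],[-0.11,0.29,0],0.05],[[0,0,0.1681],[-0.11,0.29,0],0.05],[[0,0,0.1681],[-0.11,0.29,0],0.05],[[0,0,0.1681],[-0.11,0.29,0.05],0.05],[[0,0,0.1681],[-0.11,0.29,0.05],0.05],[[0,0,0.1681],[-0.11,0.29,0.05],0.05]]}}

```text
time: 6.2
position: [0.4916, -0.1293, 0.122]
eef_rot: [-3.121, 0.355, 0.001]
force: [0.1, 0.1, -0.1]
gripper_width: 0.0499
grip_force: 0.0
```

```bash
python3 - <<'E'
from h import *
import cv2
delta([*COV[:2],.038],CY)
z=lambda i,x,y,w,h,k:cv2.resize(i[y:y+h,x:x+w],None,fx=k,fy=k,interpolation=cv2.INTER_CUBIC)
t=camrig.grab_frame("top")[:,:,::-1]; s=camrig.grab_frame("side")[:,:,::-1]
cv2.imwrite("pics/c1.png",np.hstack([z(t,146,165,80,120,5),z(s,203,215,80,120,5)]))
E
```

```text
[-0.     0.001  0.001] [-0.0007  0.0009  0.084 ] F [ 0.1  0.1 -0.1] t 6.2 TCP [ 0.4916 -0.1293  0.122 ]
```

View pics/c1.png

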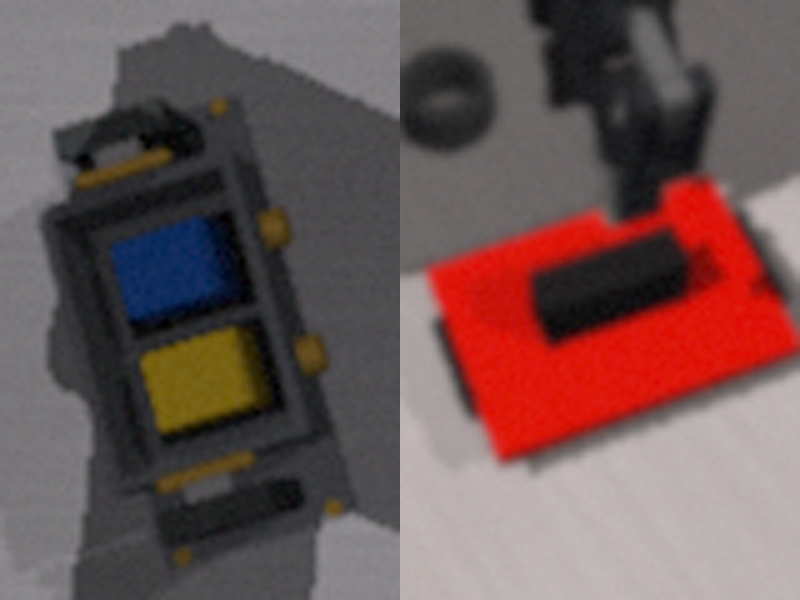

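The relays now sit lower and level (crop tops at about (160,262) and (200,380)). The far finger shows behind the rib at crop (640,200). Descending on the rib.

Call:
{"api": "shift_gripper", "payload": {"plan": [[[0,0,0],[-0.001,0.001,0.05],0.05],[[0,0,0],[-0.001,0.001,0.075],0.05],[[0,0,0],[-0.001,0.001,0.084],0.05],[[0,0,0],[-0.001,0.001,0.084],0.05],[[0,0,0],[-0.001,0.001,0.084],0],[[0,0,0],[-0.001,0.001,0.084],0],[[0,0,0],[-0.001,0.001,0.084],0],[[0,0,0],[-0.001,0.001,0.084],0]]}}

```text
time: 7.3
position: [0.4908, -0.1308, 0.0387]
eef_rot: [3.121, -0.356, 0.003]
force: [-2.1, 0.8, 8.7]
gripper_width: 0.019
grip_force: 59.0
```

```bash
python3 -c "
from h import *
delta([*COV[:2],.15],BY)"
```

```text
[ 0.001 -0.002 -0.528] [-1.000e-04 -7.000e-04 -1.113e-01] F [-2.1  0.8  8.7] t 7.3 TCP [ 0.4908 -0.1308  0.0387]
```

Call:
{"api": "shift_gripper", "payload": {"plan": [[[0,0,0],[0,0,-0.02],0],[[0,0,0],[0,0,-0.06],0],[[0,0,0],[0,0,-0.1],0],[[0,0,0],[0,0,-0.13],0],[[0,0,0],[0,0,-0.13],0]]}}

```text
time: 7.92
position: [0.491, -0.1309, 0.17]
eef_rot: [3.12, -0.356, 0.007]
force: [-0.6, -0.4, -1.4]
gripper_width: 0.0189
grip_force: 59.0
```

```bash
python3 - <<'E'
from h import *
import cv2
delta(bx(0,0,.16),BY)
s=camrig.grab_frame("side")[:,:,::-1]; t=camrig.grab_frame("top")[:,:,::-1]
z=lambda i,x,y,w,h,k:cv2.resize(i[y:y+h,x:x+w],None,fx=k,fy=k,interpolation=cv2.INTER_CUBIC)
cv2.imwrite("pics/g.png",np.hstack([z(s,190,140,130,150,4),z(t,290,190,70,150,4)]))
E
```

```text
[ 0.002 -0.004 -0.528] [-0.0285 -0.3205  0.0097] F [-0.6 -0.4 -1.4] t 7.925 TCP [ 0.491  -0.1309  0.17  ]
```

View pics/g.png

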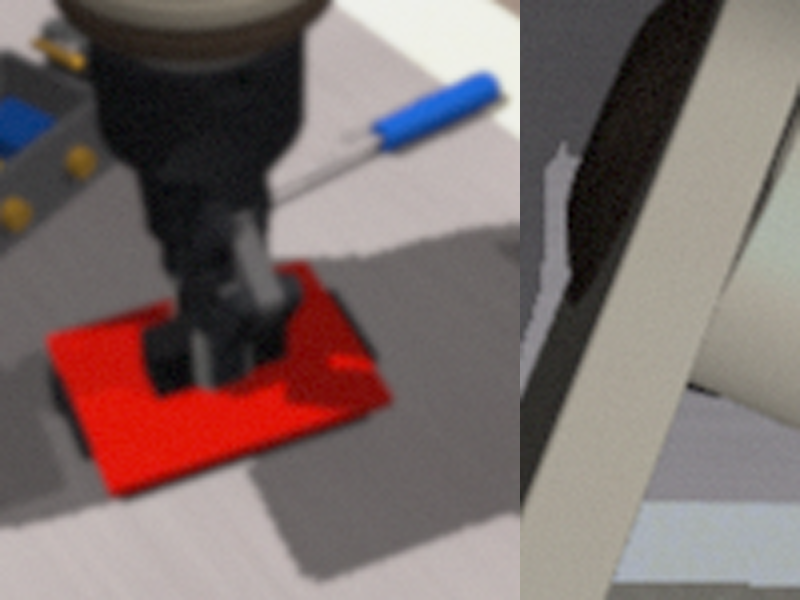

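```bash
python3 - <<'E'
from h import *
L=[((-62,45,24),(48,340)),((-62,-45,24),(115,495)),((62,-45,24),(392,402)),((62,45,24),(308,264))]
o=[("side",np.array(l)/1e3,np.array([190+(a+.5)/4-.5,140+(b+.5)/4-.5])) for l,(a,b) in L]
p,r=fit(o,np.array([.49,-.13,.13,-.23])); print(p.round(4),r.round(1).tolist())
s=probe_bus.observe(); Rc=R.from_rotvec(s["eef_rot"]); print(Rc.inv().apply(p[:3]-s["position"]).round(4), Rc.as_euler('zyx'))
E
```

```text
[ 0.4964 -0.1268  0.1215 -0.2341] [[0.4, 0.1], [-0.4, 0.0], [0.3, -0.0], [-0.4, -0.0]]
[ 0.0053 -0.005   0.0456] [ 2.27208248e-01  1.96178041e-04 -3.14156743e+00]
```

In the tool's units: -0.528 rad / 3.1416 = -0.1681.

Call:
{"api": "shift_gripper", "payload": {"plan": [[[0,0,-0.0598],[-0.028,-0.32,0],0],[[0,0,-0.1197],[-0.028,-0.32,0],0],[[0,0,-0.1681],[-0.028,-0.32,0],0],[[0,0,-0.1681],[-0.028,-0.32,0],0],[[0,0,-0.1681],[-0.028,-0.32,0],0],[[0,0,-0.1681],[-0.028,-0.32,0],0],[[0,0,-0.1681],[-0.028,-0.32,0],0],[[0,0,-0.1681],[-0.028,-0.32,0],0]]}}

```text
time: 9.02
position: [0.5348, 0.1863, 0.1669]
eef_rot: [3.106, 0.469, -0.001]
force: [-0.5, -0.1, -2.0]
gripper_width: 0.0186
grip_force: 59.2
```

```bash
python3 - <<'E'
from h import *
import cv2
delta(bx(0,0,.130),BY)
s=camrig.grab_frame("side")[:,:,::-1]; t=camrig.grab_frame("top")[:,:,::-1]
z=lambda i,x,y,w,h,k:cv2.resize(i[y:y+h,x:x+w],None,fx=k,fy=k,interpolation=cv2.INTER_CUBIC)
cv2.imwrite("pics/p.png",np.hstack([z(s,130,85,110,150,4),z(t,140,160,90,150,4)]))
E
```

```text
[ 0.     0.001 -0.001] [ 0.0011 -0.0011  0.0369] F [-0.5 -0.1 -2. ] t 9.025 TCP [0.5348 0.1863 0.1669]
```

View pics/p.png

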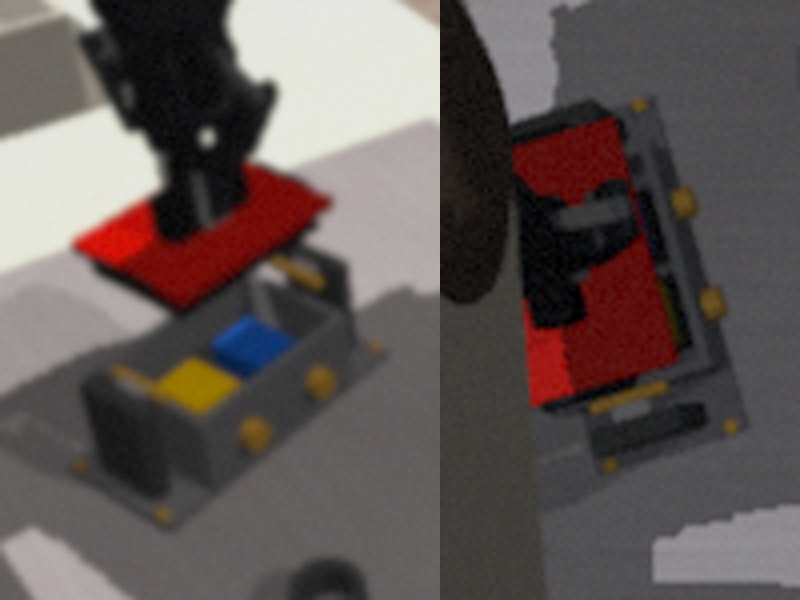

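Side: cover hovers squarely over the box, corners at (75,243), (180,308), (332,200). Top: right edge (615,120) to (678,360), corner (530,405). Checking the offset against the TCP with z fixed.

```bash
python3 - <<'E'
from h import *
s=probe_bus.observe()["position"]
mk=lambda n,x0,y0,ox,L:[(n,np.array(l)/1e3,np.array([x0+(a-ox+.5)/4-.5,y0+(b+.5)/4-.5])) for l,(a,b) in L]
S=mk("side",130,85,0,[((-62,45,24),(75,243)),((-62,-45,24),(180,308)),((62,-45,24),(332,200))])
T=mk("top",140,160,440,[((62,-45,24),(615,120)),((-62,-45,24),(678,360)),((-62,45,24),(530,405))])
for o in(S,T):
    for n,l,px in o:
        P=R.from_euler('z',BY).apply(l)+[s[0],s[1],s[2]-.0387]
        print(n,l,(px-proj(n,[P])[0]).round(2))
E
```

```text
side [-0.062  0.045  0.024] [2.32 0.23]
side [-0.062 -0.045  0.024] [0.63 2.13]
side [ 0.062 -0.045  0.024] [-0.16  0.81]
top [ 0.062 -0.045  0.024] [0.94 1.05]
top [-0.062 -0.045  0.024] [-0.04 -0.6 ]
top [-0.062  0.045  0.024] [ 8.53 -3.37]
```

Call:
{"api": "shift_gripper", "payload": {"plan": [[[0,0,0],[0.001,-0.001,0.03],0],[[0,0,0],[0.001,-0.001,0.055],0],[[0,0,0],[0.001,-0.001,0.062],0],[[0,0,0],[0.001,-0.001,0.062],0]]}}

```text
time: 9.62
position: [0.5358, 0.1883, 0.1057]
eef_rot: [-3.106, -0.47, -0.0]
force: [0.9, -0.3, -1.1]
gripper_width: 0.0189
grip_force: 59.3
```

```bash
python3 -c "
from h import *
delta(bx(0,0,.0967),BY)"
```

```text
[-0.    -0.    -0.001] [-0.0004  0.0005  0.009 ] F [ 0.9 -0.3 -1.1] t 9.625 TCP [0.5358 0.1883 0.1057]
```

Call:
{"api": "shift_gripper", "payload": {"plan": [[[0,0,0],[0,0,0.003],0],[[0,0,0],[0,0,0.006],0],[[0,0,0],[0,0,0.006],0]]}}

```text
time: 10.0
position: [0.5356, 0.1888, 0.0994]
eef_rot: [-3.106, -0.471, -0.0]
force: [-0.7, -0.4, -1.5]
gripper_width: 0.019
grip_force: 59.3
```

```bash
python3 -c "
from h import *
delta(bx(0,0,.0967),BY)"
```

```text
[-0. -0. -0.] [-0.0004  0.001   0.0027] F [-0.7 -0.4 -1.5] t 10.0 TCP [0.5356 0.1888 0.0994]
```

Call:
{"api": "shift_gripper", "payload": {"plan": [[[0,0,0],[0,0.001,0.002],0],[[0,0,0],[0,0.001,0.004],0],[[0,0,0],[0,0.001,0.004],0]]}}

```text
time: 10.38
position: [0.5361, 0.1879, 0.0957]
eef_rot: [-3.106, -0.471, -0.001]
force: [-1.2, 0.1, 3.6]
gripper_width: 0.0188
grip_force: 60.0
```

```bash
python3 -c "
from h import *
delta(bx(0,0,.0967),BY)"
```

```text
[-0.    -0.001 -0.   ] [-0.0006  0.     -0.001 ] F [-1.2  0.1  3.6] t 10.375 TCP [0.5361 0.1879 0.0957]
```

Call:
{"api": "shift_gripper", "payload": {"plan": [[[0,0,0],[0,0,0.001],0],[[0,0,0],[0,0,0.002],0],[[0,0,0],[0,0,0.002],0]]}}

```text
time: 10.75
position: [0.5364, 0.1881, 0.0945]
eef_rot: [-3.106, -0.471, -0.003]
force: [-3.7, 0.0, 12.3]
gripper_width: 0.0186
grip_force: 61.3
```

```bash
python3 -c "
from h import *
delta(bx(0,0,.0827),BY); print(probe_bus.observe()['moment'])"
```

```text
[-0.    -0.002 -0.   ] [-0.001   0.0001  0.0118] F [-3.7  0.  12.3] t 10.75 TCP [0.5364 0.1881 0.0945]
[0.24504555 0.13577503 0.15807431]
```

Call:
{"api": "shift_gripper", "payload": {"plan": [[[0,0,0],[-0.001,0,0.001],0],[[0,0,0],[-0.001,0,0.002],0],[[0,0,0],[-0.001,0,0.003],0],[[0,0,0],[-0.001,0,0.003],0]]}}

```text
time: 11.25
position: [0.5356, 0.1879, 0.0914]
eef_rot: [-3.105, -0.471, -0.004]
force: [-0.4, 1.5, 10.5]
gripper_width: 0.0187
grip_force: 61.0
```

```bash
python3 -c "
from h import *
delta(bx(0,0,.0827),BY); print(probe_bus.observe()['moment'])"
```

```text
[-0.    -0.002  0.   ] [-0.0002  0.0001  0.0087] F [-0.4  1.5 10.5] t 11.25 TCP [0.5356 0.1879 0.0914]
[ 0.52082981 -0.10623293  0.26773293]
```

Call:
{"api": "shift_gripper", "payload": {"plan": [[[0,0,0],[0,0,0.001],0],[[0,0,0],[0,0,0.002],0],[[0,0,0],[0,0,0.003],0],[[0,0,0],[0,0,0.004],0],[[0,0,0],[0,0,0.004],0]]}}

```text
time: 11.88
position: [0.5349, 0.1876, 0.0857]
eef_rot: [-3.106, -0.471, 0.0]
force: [2.9, 5.7, -6.7]
gripper_width: 0.0189
grip_force: 58.8
```

```bash
python3 -c "
from h import *
delta(bx(0,0,.0827),BY); print(probe_bus.observe()['moment'])"
```

```text
[-0.  0. -0.] [0.0006 0.0001 0.003 ] F [ 2.9  5.7 -6.7] t 11.875 TCP [0.5349 0.1876 0.0857]
[ 0.82759079 -0.91802547  0.30301844]
```

Call:
{"api": "shift_gripper", "payload": {"plan": [[[0,0,0],[0.0005,-0.0005,0.001],0],[[0,0,0],[0.0005,-0.0005,0.002],0],[[0,0,0],[0.0005,-0.0005,0.003],0],[[0,0,0],[0.0005,-0.0005,0.003],0]]}}

```text
time: 12.38
position: [0.5351, 0.188, 0.0833]
eef_rot: [3.106, 0.471, -0.001]
force: [-0.2, 0.7, -2.3]
gripper_width: 0.0191
grip_force: 59.4
```

```bash
python3 -c "
from h import *
delta(bx(0,0,.0827),BY); print(probe_bus.observe()['moment'])"
```

```text
[-0.     0.001 -0.   ] [0.0003 0.0004 0.0006] F [-0.2  0.7 -2.3] t 12.375 TCP [0.5351 0.188  0.0833]
[-0.01925841 -0.02874698 -0.00909434]
```

Call:
{"api": "shift_gripper", "payload": {"plan": [[[0,0,0],[0,0,0.001],0],[[0,0,0],[0,0,0.002],0],[[0,0,0],[0,0,0.002],0],[[0,0,0],[0,0,0.002],0]]}}

```text
time: 12.88
position: [0.5352, 0.1881, 0.0826]
eef_rot: [3.106, 0.471, 0.001]
force: [-8.9, -1.7, 17.3]
gripper_width: 0.0186
grip_force: 61.9
```

```bash
python3 -c "
from h import *
delta(bx(0,0,.0827),BY); print(probe_bus.observe()['moment'])"
```

```text
[ 0. -0. -0.] [ 0.0002  0.0004 -0.0001] F [-8.9 -1.7 17.3] t 12.875 TCP [0.5352 0.1881 0.0826]
[-0.45699899  1.39589775 -0.02588231]
```

Call:
{"api": "shift_gripper", "payload": {"plan": [[[0,0,0],[-0.0005,0,0],0],[[0,0,0],[-0.0005,0,0],0],[[0,0,0],[-0.0005,0,0],0],[[0,0,0],[-0.0005,0,0],0]]}}

```text
time: 13.38
position: [0.5352, 0.1881, 0.0826]
eef_rot: [-3.106, -0.471, -0.003]
force: [-4.3, -0.1, 13.8]
gripper_width: 0.019
grip_force: 61.4
```

```bash
python3 - <<'E'
from h import *
import cv2
s=camrig.grab_frame("side")[:,:,::-1]; t=camrig.grab_frame("top")[:,:,::-1]
z=lambda i,x,y,w,h,k:cv2.resize(i[y:y+h,x:x+w],None,fx=k,fy=k,interpolation=cv2.INTER_CUBIC)
cv2.imwrite("pics/f.png",np.hstack([z(s,130,85,110,150,4),z(t,140,160,90,150,4)]))
o=probe_bus.observe();print(o["force"],o["moment"],o["position"])
E
```

```text
[-4.15410801 -1.07054669 13.10213821] [-0.08856293  0.66107847 -0.0192432 ] [0.53521981 0.18809711 0.08264593]
```

View pics/f.png

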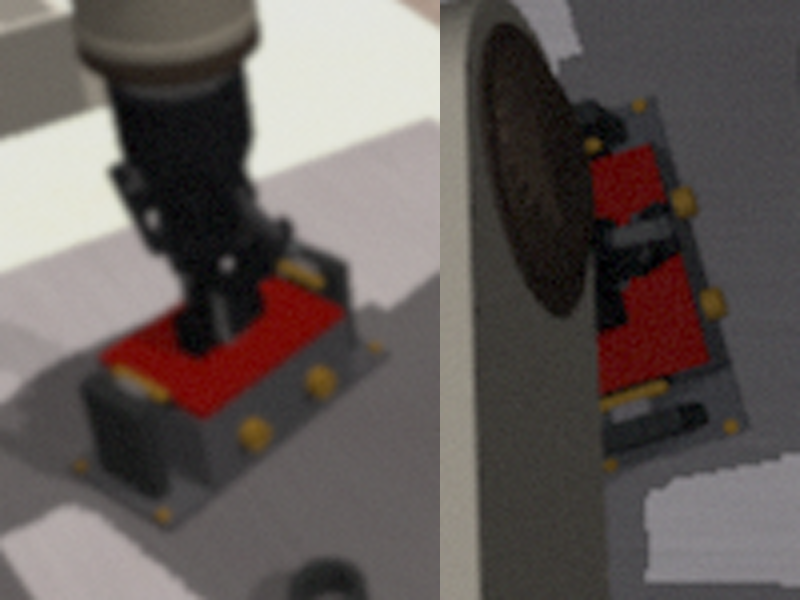

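The cover sits flush, with both rollers over its ends (side crop (300,272) and (140,383)). Push is steady at 13–14 N at the wrist, plus the cover's weight. One more check, then I hand in.

Call:
{"api": "shift_gripper", "payload": {"plan": [[[0,0,0],[0,0,0],0],[[0,0,0],[0,0,0],0],[[0,0,0],[0,0,0],0],[[0,0,0],[0,0,0],0]]}}

```text
time: 13.98
position: [0.5352, 0.1881, 0.0827]
eef_rot: [-3.106, -0.471, -0.003]
force: [-5.0, -1.0, 13.6]
gripper_width: 0.0188
grip_force: 61.4
```

```bash
python3 -c "
from plant import ctrl, camrig, probe_bus, close_job
f=probe_bus.observe()['force']; print(f)
if 8<f[2]<30: print(close_job())"
```

```text
[-5.00684771 -0.99898547 13.60243285]
the job is handed in; nothing more can be done
None
```

I handed the job in at about 14 s: both relays are home, and the cover is snapped in flush and held at about 14 N (wrist reading), gauge, screwdriver and ring untouched; the hand-in printed no verdict.

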